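# Transfer sample tubes to the analyser carrier in worklist order

## Task

Move the four capped sample tubes from the white transport rack into the empty grey analyser carrier, keeping their order: the analyser reads them by position, so the tube next to the transport rack's yellow end goes into the sleeve next to the carrier's yellow end, the second into the second, and so on. Seat each tube upright and fully down in its sleeve, and do not tip any tube over on the way.

Things in the scene. Friction and masses are not known exactly. Their poses are not given: they have to be found in the camera images.
- tube_blue: loose capped sample tube with a blue cap, 92 mm tall, 16 g: clear body 15.6 mm in diameter, cap 18.8 mm in diameter over the top 20 mm. Origin at the centre of its underside, z up along the tube. Starts upright in one of the four sleeves of the transport rack. Lift it by the cap.
- tube_red: loose capped sample tube with a red cap, 92 mm tall, 16 g: clear body 15.6 mm in diameter, cap 18.8 mm in diameter over the top 20 mm. Origin at the centre of its underside, z up along the tube. Starts upright in one of the four sleeves of the transport rack. Lift it by the cap.
- tube_yellow: loose capped sample tube with a yellow cap, 92 mm tall, 16 g: clear body 15.6 mm in diameter, cap 18.8 mm in diameter over the top 20 mm. Origin at the centre of its underside, z up along the tube. Starts upright in one of the four sleeves of the transport rack. Lift it by the cap.
- tube_green: loose capped sample tube with a green cap, 92 mm tall, 16 g: clear body 15.6 mm in diameter, cap 18.8 mm in diameter over the top 20 mm. Origin at the centre of its underside, z up along the tube. Starts upright in one of the four sleeves of the transport rack. Lift it by the cap.
- sleeve_blue: fixed grey flared sleeve in the transport rack, the one the blue-capped tube starts in and which stays there (all four look alike); 52 mm tall, bore 19 mm, mouth flaring to 30 mm over its top 12 mm. Origin at the centre of its underside, 6 mm above the worktop.
- sleeve_red: fixed grey flared sleeve in the transport rack, the one the red-capped tube starts in and which stays there (all four look alike); 52 mm tall, bore 19 mm, mouth flaring to 30 mm over its top 12 mm. Origin at the centre of its underside, 6 mm above the worktop.
- sleeve_yellow: fixed grey flared sleeve in the transport rack, the one the yellow-capped tube starts in and which stays there (all four look alike); 52 mm tall, bore 19 mm, mouth flaring to 30 mm over its top 12 mm. Origin at the centre of its underside, 6 mm above the worktop.
- sleeve_green: fixed grey flared sleeve in the transport rack, the one the green-capped tube starts in and which stays there (all four look alike); 52 mm tall, bore 19 mm, mouth flaring to 30 mm over its top 12 mm. Origin at the centre of its underside, 6 mm above the worktop.
- transport_rack: white tube rack, robot's left, fixed, 176 x 50 x 60 mm. Origin: centre of underside. Four sleeves in a row at y = +57, +19, -19, -57 mm, x = 0; the first is next to the YELLOW end plate (+y end). A tube here has its underside 10 mm, cap 82 to 102 mm above the worktop (it may lean 5 degrees). Close the fingers across the row (along x).
- carrier: grey analyser carrier with black sleeves, empty, robot's right, fixed, turned any way. Same origin, axes, sleeve places and YELLOW +y end as the white rack; sleeve mouths 58 mm above the worktop, bore 19 mm, flared to 30 mm to guide the tube; fully down its underside is at 10 mm. Carry tubes over the fixed 210 mm high towel dispenser that fills x 0.26 to 0.55, y -0.21 to 0.13 m between the racks.

How it is judged:
By the outcome, as a careful person would: the job done as asked, in the order asked, and still so for the second after the job is handed in, with the robot touching nothing.
It also fails if it takes over 147 s, if anything falls off the work surface, if the arm or the gripper's body presses on something with over 40 N, if the wrist force passes 120 N, or if a joint passes its speed limit or range.

## Robot

A 7-joint arm with a two-finger parallel gripper is mounted at the origin on a cart in front of the work surface, level with it; the furniture and walls round the work are solid. World frame = base frame: x ahead of the robot, y to its left, z up, the work surface at z = 0. Lengths are in m, angles in rad, forces in N, time in s.
With the tool pointing down it reaches from about 0.425 to 0.95 m from the base axis. Payload 4.7 kg.
Tool frame: the origin (TCP) lies midway between the tips of the shut fingers; the grasp point (between the pads) lies 19 mm behind it; z points along the fingers, y is the line along which they close (so a half turn about z gives the same grasp; the last joint's range is limited). The gripper opens to 85 mm and grips with 20 to 120 N. Pads are 22 mm wide; open, the fingers measure 114 mm over their backs; the gripper's body (76 mm by 85 mm) begins 54 mm behind the grasp point. The pads swing forward as they close: fully open they stand 13 mm farther back than shut.
Start: joints at [-1.259, 0.469, -0.049, 1.532, 0.024, 1.141, -0.082], TCP at [0.226, 0.636, 0.231] pointing down, gripper open.
Joint ranges: [-2.59, 2.59], [-0.33, 1.99], [-1.39, 1.29], [0.1, 2.45], [-1.04, 4.18], [0.21, 1.99], [-2.66, 2.66]. Speed limits (rad/s): [2.57, 2.57, 3.14, 3.14, 3.14, 3.14, 3.14].

## Interface

Orientations are given as a rotation vector (axis times angle).
In Python, from station import ctrl, optics, workorder gives the robot as it stands (ctrl), with the cameras (optics) and the job (workorder).
- The arm moves only by the tool jog_arm, called after ">>>" by a JSON object that holds its "api" and its "payload", one argument or row to a line. Schema: {"type":"object","properties":{"motion":{"type":"array","items":{"type":"array","items":{"type":"array","items":{"type":"number"},"minItems":7,"maxItems":7},"minItems":1,"maxItems":20},"minItems":1,"maxItems":1},"grip_n":{"type":"number"},"only":{"type":"string"},"quiet":{"type":"boolean"},"lines":{"type":"string"}},"required":["motion"],"additionalProperties":false}. motion is a list that holds a single list of rows (three levels of brackets), with 1 to 20 rows, each of 7 numbers: a rotation vector rx, ry, rz in rad, then dx, dy, dz in m, then the finger opening in m; each row shifts and turns the commanded pose from where the row before left it, along the tool's axes as they then stand; what a row does not reach is not made up. A row lasts 1/12 s, in which the tool goes at most 0.0417 m and 0.125 rad, less where a joint would pass 70% of its speed; a pose out of reach is approached as far as the arm can. The fingers move at their own pace and stop on an object; grip_n is the grip in N (left out, the last holds). Time passes only in rows, so rows that do not move let the fingers close. The tool returns the time, the measured TCP pose, the force, the opening and the grip force at its end. only (a regular expression) keeps the lines of the reply that match it, lines (a string "A,B") keeps lines A to B, and quiet returns only ok. Input that does not fit is refused with a message, and nothing moves.
- ctrl.get_state(): the state, without advancing time (a new reading comes with each control period).
- optics.read_camera(name): name is "scene" or "top"; returns the picture (420x560x3 uint8, red, green, blue); there is no depth.
- optics.camera_info(name): a dict with "fx", "fy", "cx", "cy" (pixels), "extrinsics" (4x4, takes a point from world to camera coordinates). Camera axes: x right, y up, looking along -z (the intrinsics and any distortion apply to the point x, -y, -z); pixel columns grow to the right and rows downward; lengths in m; the calibration is good to about 2 mm. A picture is of the moment at which its call begins. camera_info takes no time and is no camera call.
- workorder.finish_job(): hands the job in; it is judged then, once.
The state is a dict: "time": time; "joints": joint angles; "qvel": joint speeds; "joint_torque": joint torques, N m; "eef_pos": TCP position; "orientation": TCP orientation; "wrist_force": force on the tool from outside, world axes, zero at the start; "wrist_torque": the same for the moment, N m; "gripper_width": finger opening in m; "grasp_force": force on a finger pad.
Only numpy, scipy, OpenCV 4.12 (cv2) and the standard library are available. Lean on these libraries where they do the work, as an engineer would, in place of code of your own. Each camera call takes 0.05 s, during which the arm holds its last target. There are 200 camera calls.

## Working session

There is one attempt and no reset: what is moved stays moved. The work goes in short steps, Python scripts to look and compute and a tool call to move; the robot and the scene stay as the last step left them, time stands still between calls to the robot, and variables do not carry over. Pictures are saved under pics/ and viewed, at most 14 in all, crops included, and the job is handed in when it is done.

```bash
ls; mkdir -p pics; python3 - <<'E'
from station import ctrl, optics, workorder
import cv2
s=ctrl.get_state()
print(s)
for n in("scene","top"):
    cv2.imwrite(f"pics/{n}0.png",optics.read_camera(n)[:,:,::-1]); print(optics.camera_info(n))
E
```

```text
pics
station.py
{'time': 0.0, 'joints': array([-1.25890131,  0.46945475, -0.04862536,  1.53369999,  0.02403862,
        1.1409809 , -0.08232678]), 'qvel': array([ 1.49983316e-03,  1.25067841e-03, -1.65564717e-03, -2.99520667e-04,
        2.59260351e-04, -1.58331502e-05, -1.52643725e-04]), 'joint_torque': array([ 9.82521669e-04, -5.10318160e+01, -4.60236927e-02, -2.37697846e+01,
        1.07225191e-02,  7.71277933e-03,  2.80237794e-05]), 'eef_pos': array([0.22537049, 0.63564431, 0.23024995]), 'orientation': array([-5.32666470e-01, -3.09576903e+00,  3.03601382e-03]), 'wrist_force': array([-0.07386711, -0.23431489, -0.38286467]), 'wrist_torque': array([-0.03376107,  0.0290403 ,  0.00682791]), 'grasp_force': 0.0, 'gripper_width': 0.08566225270918448}
{'fx': 406.46538109444316, 'fy': 406.46538109444316, 'cx': 277.96572558369286, 'cy': 207.00963940095752, 'extrinsics': array([[-0.44786902, -0.89391865,  0.01796622,  0.18004193],
       [ 0.35919077, -0.16148685,  0.91918659, -0.21937134],
       [-0.81877673,  0.4181285 ,  0.39341228, -0.86546168],
       [ 0.        ,  0.        ,  0.        ,  1.        ]])}
{'fx': 410.1171477207882, 'fy': 410.1171477207882, 'cx': 275.4256875415051, 'cy': 208.23147226392317, 'extrinsics': array([[-0.02530681, -0.99961249, -0.01159491, -0.00225175],
       [ 0.98830476, -0.02676189,  0.15012493, -0.48442036],
       [-0.15037705, -0.00766012,  0.98859904, -1.13077392],
       [ 0.        ,  0.        ,  0.        ,  1.        ]])}
```

View pics/scene0.png

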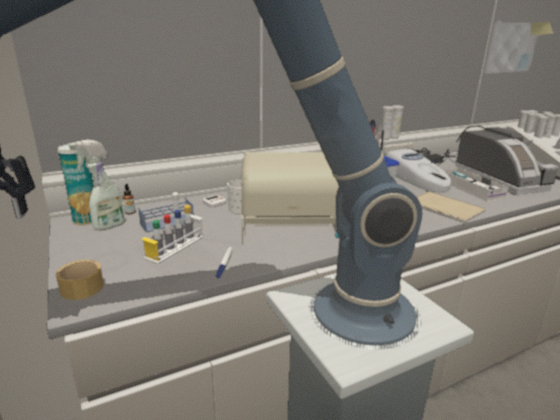

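View pics/top0.png

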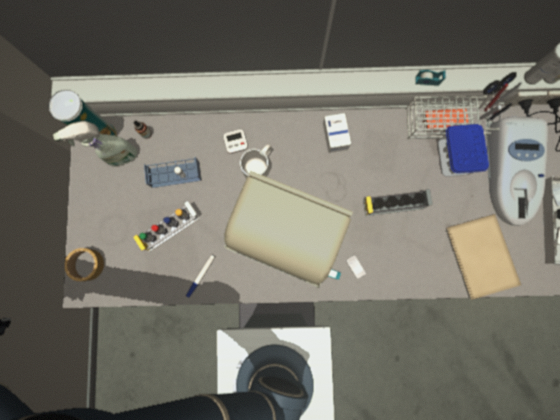

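The scene view shows the rack at about (175,235) with its yellow end on the left. The top view shows the white rack from (140,241) yellow to (197,212), and the carrier from (369,206) yellow to (430,200).

```bash
python3 - <<'E'
import cv2,numpy as np
t=cv2.imread("pics/top0.png")
a=cv2.resize(t[195:255,125:210],None,fx=8,fy=8,interpolation=cv2.INTER_CUBIC)[:480,:680]
cv2.imwrite("pics/c1.png",a)
b=cv2.resize(t[180:225,355:440],None,fx=8,fy=8,interpolation=cv2.INTER_CUBIC)
cv2.imwrite("pics/c2.png",b)
s=cv2.imread("pics/scene0.png")
cv2.imwrite("pics/c3.png",cv2.resize(s[190:265,135:215],None,fx=7,fy=7,interpolation=cv2.INTER_CUBIC))
E
```

```text
(no output)
```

View pics/c1.png

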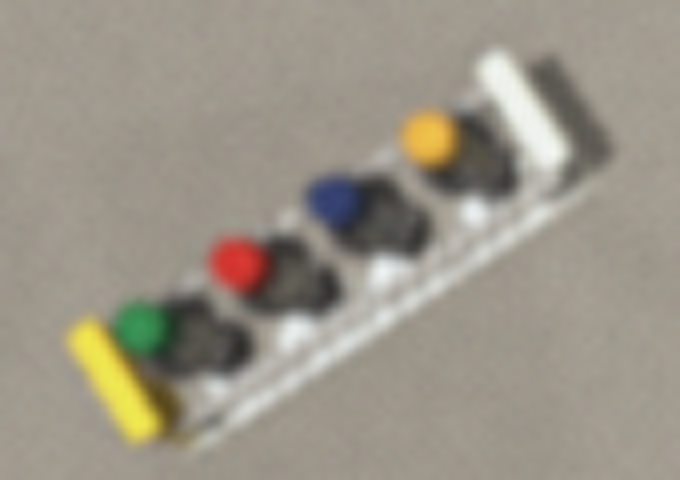

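View pics/c2.png

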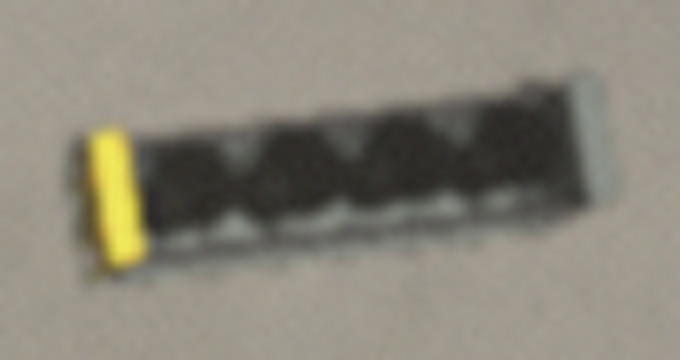

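View pics/c3.png

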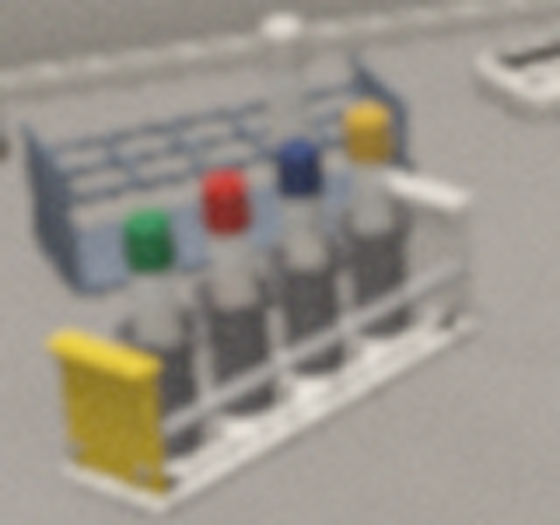

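In the crops the order from the yellow end is green, red, blue, yellow. The carrier's yellow plate is at about (369,205) and its grey plate at about (429,197).

```bash
cat > h.py <<'E'
import cv2,numpy as np
from station import ctrl, optics, workorder
def ray(n,u,v):
    i=optics.camera_info(n);E=np.array(i["extrinsics"]);R,t=E[:3,:3],E[:3,3]
    d=np.array([(u-i["cx"])/i["fx"],-(v-i["cy"])/i["fy"],-1.]);return -R.T@t,R.T@d
def onplane(n,p,z):
    o,d=ray(n,*p);return o+d*(z-o[2])/d[2]
def proj(n,P):
    i=optics.camera_info(n);E=np.array(i["extrinsics"]);c=E[:3,:3]@P+E[:3,3]
    return np.array([i["cx"]-i["fx"]*c[0]/c[2],i["cy"]+i["fy"]*c[1]/c[2]])
HUE=dict(green=(55,85),red=(172,185),blue=(105,130),orange=(14,21.5),yellow=(23,32))
def blobs(bgr,box,col,smin=110,vmin=60):
    x0,y0,x1,y1=box;k=4
    c=cv2.resize(bgr[y0:y1,x0:x1],None,fx=k,fy=k,interpolation=cv2.INTER_CUBIC)
    h,s,v=[a.astype(float) for a in cv2.split(cv2.cvtColor(c,cv2.COLOR_BGR2HSV))]
    lo,hi=HUE[col]
    if col=="red": h=np.where(h<8,h+180,h)
    m=((h>=lo)&(h<=hi)&(s>smin)&(v>vmin)).astype(np.uint8)
    n,_,st,ce=cv2.connectedComponentsWithStats(m)
    if n<2: return None
    j=1+np.argmax(st[1:,4]);p=(ce[j]+.5)/k-.5+[x0,y0]
    return p,st[j,4]/k**2
E
python3 - <<'E'
from h import *
t=cv2.imread("pics/top0.png");s=cv2.imread("pics/scene0.png")
bt=(125,190,210,255);bs=(135,190,215,265)
P=[]
for c in("green","red","blue","orange","yellow"):
    a=blobs(t,bt,c,smin=90,vmin=50);b=blobs(s,bs,c,smin=90,vmin=50)
    z=.100 if c!="yellow" else .06
    o1,d1=ray("top",*a[0]);o2,d2=ray("scene",*b[0])
    k=np.linalg.lstsq(np.c_[d1,-d2],o2-o1,rcond=None)[0]
    p,q=o1+k[0]*d1,o2+k[1]*d2
    print(c,a[0].round(1),a[1],b[0].round(1),b[1],"plane",onplane("top",a[0],z).round(4),"tri",((p+q)/2).round(4),np.linalg.norm(p-q).round(4))
    P.append(onplane("top",a[0],z)[:2])
d=np.array(P[3])-P[0];print("pitch",np.linalg.norm(d)/3,np.degrees(np.arctan2(d[1],d[0])))
# white end and carrier ends
def at(img,f): return f
we=np.array([523,109])/8+[125,195]-.44
print("white end",onplane("top",we,.06).round(4))
cy=blobs(t,(355,180,440,225),"yellow");print("carrier yellow",cy[0],cy[1],onplane("top",cy[0],.06).round(4))
cg=np.array([594,138])/8+[355,180]-.44;print("carrier grey",cg,onplane("top",cg,.06).round(4))
g=cv2.cvtColor(cv2.resize(t[180:225,355:440],None,fx=8,fy=8,interpolation=cv2.INTER_CUBIC),cv2.COLOR_BGR2GRAY)
E
```

```text
green [142.7 235.8] 34.125 [155.7 223.9] 40.4375 plane [0.4098 0.341  0.1   ] tri [0.4102 0.3426 0.0926] 0.0018
red [154.7 227.7] 48.4375 [166.7 218.3] 51.4375 plane [0.4305 0.3092 0.1   ] tri [0.4309 0.3104 0.0932] 0.0017
blue [166.8 219.8] 23.125 [177.2 213.2] 22.4375 plane [0.451  0.2772 0.1   ] tri [0.4515 0.2781 0.0934] 0.0018
orange [178.7 212.1] 47.0 [187.1 209. ] 37.875 plane [0.4711 0.2453 0.1   ] tri [0.4719 0.2462 0.0918] 0.0022
yellow [139.1 242.2] 93.5 [150.4 247.3] 237.5625 plane [0.3958 0.3641 0.06  ] tri [0.396  0.3669 0.0393] 0.0086
pitch 0.03788397353399276 -57.353359948982174
white end [0.4872 0.2238 0.06  ]
carrier yellow [369.04906312 204.53164037] 95.0625 [ 0.484 -0.276  0.06 ]
carrier grey [428.81 196.81] [ 0.5013 -0.4435  0.06  ]
```

```bash
cat >> h.py <<'E'
from scipy.spatial.transform import Rotation as Ro
RU=np.array([-.539,.842]);CU=np.array([-.1027,.9947])   # +y axes of rack, carrier
RC=np.array([.441,.2936]);CC=np.array([.4927,-.3598])
YS=[.057,.019,-.019,-.057]
CAP=dict(zip(range(4),np.array([[.4098,.341],[.4305,.3092],[.451,.2772],[.4711,.2453]])))
def plan(xy,z,u):
    "turn (tool rotvec), then shift in tool axes to reach xy,z with tool y across row axis u"
    s=ctrl.get_state();R=Ro.from_rotvec(s["orientation"]).as_matrix()
    y=np.array([u[1],-u[0],0]);y/=np.linalg.norm(y)
    if y@R[:,1]<0:y=-y
    zz=np.array([0,0,-1.]);G=np.c_[np.cross(y,zz),y,zz]
    r=Ro.from_matrix(R.T@G).as_rotvec();d=G.T@(np.r_[xy,z]-s["eef_pos"])
    print("t",round(s["time"],2),"turn",r.round(4),"then shift",d.round(4),"pos",s["eef_pos"].round(4),"q7",s["joints"][6].round(2),"w",round(s["gripper_width"],4))
E
python3 - <<'E'
from h import *
for i,y in enumerate(YS):
    print(i,(RC+y*RU).round(4),CAP[i],"carrier",(CC+y*CU).round(4),proj("top",np.r_[CC+y*CU,.058]).round(1))
t=cv2.imread("pics/top0.png");g=cv2.cvtColor(t[180:225,355:440],cv2.COLOR_BGR2GRAY)
g=cv2.resize(g,None,fx=8,fy=8,interpolation=cv2.INTER_CUBIC);m=(g<75).astype(np.uint8)
m=cv2.erode(m,np.ones((5,5)));c=max(cv2.findContours(m,0,2)[0],key=cv2.contourArea);print("dark rect",(np.array(cv2.minAreaRect(c)[0])+.5)/8-.5+[355,180],cv2.minAreaRect(c))
print(proj("top",np.r_[CC,.058]))
plan(CAP[0],.23,RU)
E
```

```text
0 [0.4103 0.3416] [0.4098 0.341 ] carrier [ 0.4868 -0.3031] [378.5 203.4]
1 [0.4308 0.3096] [0.4305 0.3092] carrier [ 0.4907 -0.3409] [392.  201.6]
2 [0.4512 0.2776] [0.451  0.2772] carrier [ 0.4947 -0.3787] [405.5 199.9]
3 [0.4717 0.2456] [0.4711 0.2453] carrier [ 0.4986 -0.4165] [419.  198.1]
dark rect [399.586586  199.9515152] ((360.19268798828125, 163.11212158203125), (109.71121215820312, 433.6424255371094), 85.7280044555664)
[398.76058256 200.76061872]
t 0.1 turn [-1.700e-03  6.000e-04  6.606e-01] then shift [-0.3476 -0.0036  0.0004] pos [0.2254 0.6357 0.2304] q7 -0.08 w 0.0854
```

>>> {"api": "jog_arm", "payload": {
  "motion": [
    [[0,0,0.11,0,0,0,0.085],[0,0,0.11,0,0,0,0.085],[0,0,0.11,0,0,0,0.085],[0,0,0.11,0,0,0,0.085],[0,0,0.11,0,0,0,0.085],[0,0,0.11,0,0,0,0.085],[0,0,0,-0.035,0,0,0.085],[0,0,0,-0.035,0,0,0.085],[0,0,0,-0.035,0,0,0.085],[0,0,0,-0.035,0,0,0.085],[0,0,0,-0.035,0,0,0.085],[0,0,0,-0.035,0,0,0.085],[0,0,0,-0.035,0,0,0.085],[0,0,0,-0.035,0,0,0.085],[0,0,0,-0.035,0,0,0.085],[0,0,0,-0.033,-0.004,0,0.085],[0,0,0,0,0,0,0.085],[0,0,0,0,0,0,0.085]]
  ],
  "grip_n": 30
}}

```text
time: 1.6
eef_pos: [0.411, 0.3389, 0.2312]
orientation: [-1.514, -2.753, 0.001]
wrist_force: [-0.4, 0.5, -0.3]
gripper_width: 0.0849
grasp_force: 0.0
```

```bash
python3 -c "
from h import *
plan(CAP[0],.072,RU)"
```

```text
t 1.6 turn [-0.0004  0.0002 -0.0043] then shift [2.400e-03 1.000e-04 1.592e-01] pos [0.411  0.3389 0.2312] q7 -0.15 w 0.0849
```

>>> {"api": "jog_arm", "payload": {
  "motion": [
    [[0,0,0,0.0024,0,0.03,0.085],[0,0,0,0,0,0.03,0.085],[0,0,0,0,0,0.03,0.085],[0,0,0,0,0,0.03,0.085],[0,0,0,0,0,0.02,0.085],[0,0,0,0,0,0.019,0.085],[0,0,0,0,0,0,0.085],[0,0,0,0,0,0,0.085],[0,0,0,0,0,0,0.05],[0,0,0,0,0,0,0.03],[0,0,0,0,0,0,0.01],[0,0,0,0,0,0,0.01],[0,0,0,0,0,0,0.01],[0,0,0,0,0,0,0.01],[0,0,0,0,0,0,0.01],[0,0,0,0,0,0,0.01]]
  ],
  "grip_n": 30
}}

```text
time: 2.93
eef_pos: [0.4091, 0.3435, 0.0729]
orientation: [1.507, 2.756, 0.002]
wrist_force: [0.6, -0.2, 4.2]
gripper_width: 0.0177
grasp_force: 29.4
```

```bash
python3 -c "
from h import *
plan(CAP[0],.31,RU)"
```

```text
t 2.93 turn [ 0.0012 -0.0004  0.0005] then shift [-0.0025 -0.0007 -0.2371] pos [0.4091 0.3435 0.0729] q7 -0.1 w 0.0177
```

>>> {"api": "jog_arm", "payload": {
  "motion": [
    [[0,0,0,0,0,-0.01,0.01],[0,0,0,0,0,-0.02,0.01],[0,0,0,0,0,-0.03,0.01],[0,0,0,0,0,-0.03,0.01],[0,0,0,0,0,-0.03,0.01],[0,0,0,0,0,-0.03,0.01],[0,0,0,0,0,-0.03,0.01],[0,0,0,0,0,-0.03,0.01],[0,0,0,0,0,-0.03,0.01],[0,0,0,0,0,0,0.01],[0,0,0,0,0,0,0.01]]
  ],
  "grip_n": 30
}}

```text
time: 3.85
eef_pos: [0.4091, 0.3433, 0.3144]
orientation: [1.507, 2.756, 0.006]
wrist_force: [-0.3, -0.2, -0.4]
gripper_width: 0.0175
grasp_force: 29.5
```

```bash
python3 - <<'E'
from h import *
plan(CC+YS[0]*CU,.32,CU)
for n in("top","scene"): cv2.imwrite(f"pics/l_{n}.png",optics.read_camera(n)[:,:,::-1])
s=cv2.imread("pics/l_scene.png");t=cv2.imread("pics/l_top.png")
a=cv2.resize(s[90:265,95:235],None,fx=3,fy=3);b=cv2.resize(t[170:270,90:220],None,fx=3,fy=3)
c=np.zeros((max(len(a),len(b)),a.shape[1]+b.shape[1],3),np.uint8);c[:len(a),:a.shape[1]]=a;c[:len(b),a.shape[1]:]=b
cv2.imwrite("pics/l.png",c[:600])
E
```

```text
t 3.85 turn [ 0.0033 -0.002   0.467 ] then shift [-0.651   0.0109 -0.0056] pos [0.4091 0.3433 0.3144] q7 -0.17 w 0.0175
```

View pics/l.png

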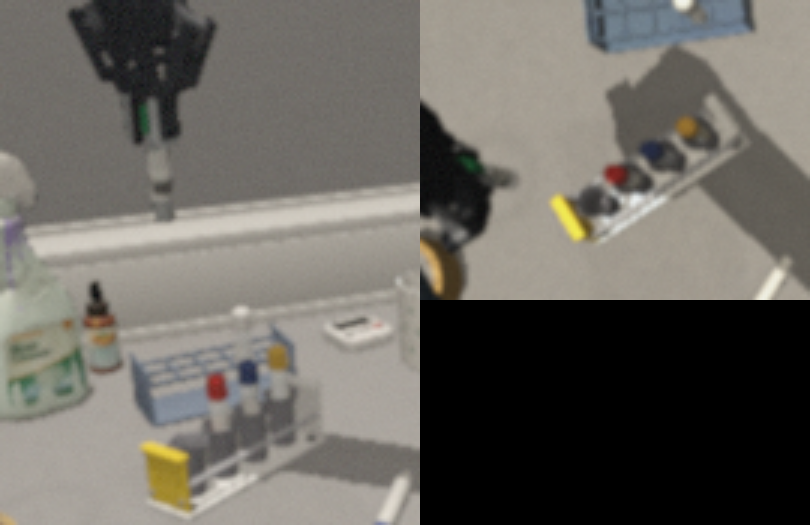

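The green tube hangs nearly upright in the gripper, cap at about scene (144,130), and its rack sleeve is empty.

```bash
python3 -c "
from h import *
print(proj('scene',np.array([.409,.3433,.2514])),proj('scene',np.array([.409,.3433,.333])))"
```

```text
[148.33132776 163.22586249] [144.47982929 128.77668627]
```

>>> {"api": "jog_arm", "payload": {
  "motion": [
    [[0,0,0.09,0,0,0,0.01],[0,0,0.09,0,0,0,0.01],[0,0,0.09,0,0,0,0.01],[0,0,0.09,0,0,0,0.01],[0,0,0.107,0,0,-0.005,0.01],[0,0,0,-0.02,0,0,0.01],[0,0,0,-0.035,0,0,0.01],[0,0,0,-0.035,0,0,0.01],[0,0,0,-0.035,0,0,0.01],[0,0,0,-0.035,0,0,0.01],[0,0,0,-0.035,0,0,0.01],[0,0,0,-0.035,0,0,0.01],[0,0,0,-0.035,0,0,0.01],[0,0,0,-0.035,0,0,0.01],[0,0,0,-0.035,0,0,0.01],[0,0,0,-0.035,0.011,0,0.01],[0,0,0,-0.035,0,0,0.01],[0,0,0,-0.035,0,0,0.01]]
  ]
}}

```text
time: 5.45
eef_pos: [0.464, -0.0949, 0.3159]
orientation: [-2.102, -2.332, 0.003]
wrist_force: [0.6, 0.0, -0.2]
gripper_width: 0.0176
grasp_force: 29.5
```

>>> {"api": "jog_arm", "payload": {
  "motion": [
    [[0,0,0,-0.035,0,0,0.01],[0,0,0,-0.035,0,0,0.01],[0,0,0,-0.035,0,0,0.01],[0,0,0,-0.035,0,0,0.01],[0,0,0,-0.035,0,0,0.01],[0,0,0,-0.02,0,0,0.01],[0,0,0,-0.01,0,0,0.01],[0,0,0,0,0,0,0.01],[0,0,0,0,0,0,0.01],[0,0,0,0,0,0,0.01]]
  ]
}}

```text
time: 6.28
eef_pos: [0.4862, -0.2953, 0.3166]
orientation: [-2.1, -2.334, -0.001]
wrist_force: [0.2, 0.6, -0.0]
gripper_width: 0.0174
grasp_force: 29.5
```

```bash
python3 - <<'E'
from h import *
plan(CC+YS[0]*CU,.074,CU)
cv2.imwrite("pics/p_top.png",optics.read_camera("top")[:,:,::-1]);cv2.imwrite("pics/p_scene.png",optics.read_camera("scene")[:,:,::-1])
E
```

```text
t 6.28 turn [-0.0008 -0.0021  0.0025] then shift [-7.900e-03 -2.000e-04  2.426e-01] pos [ 0.4862 -0.2953  0.3166] q7 0.8 w 0.0174
```

>>> {"api": "jog_arm", "payload": {
  "motion": [
    [[0,0,0,-0.006,0,0.02,0.01],[0,0,0,0,0,0.035,0.01],[0,0,0,0,0,0.035,0.01],[0,0,0,0,0,0.035,0.01],[0,0,0,0,0,0.035,0.01],[0,0,0,0,0,0.02,0.01],[0,0,0,0,0,0,0.01],[0,0,0,0,0,0,0.01],[0,0,0,0,0,0.01,0.01],[0,0,0,0,0,0.01,0.01],[0,0,0,0,0,0.01,0.01],[0,0,0,0,0,0,0.01]]
  ]
}}

```text
time: 7.38
eef_pos: [0.4861, -0.3024, 0.1058]
orientation: [-2.102, -2.332, 0.0]
wrist_force: [0.9, 0.3, -1.9]
gripper_width: 0.0176
grasp_force: 29.5
```

```bash
python3 -c "
from h import *
plan(CC+YS[0]*CU,.074,CU)"
```

```text
t 7.38 turn [-0.0015 -0.0016  0.0005] then shift [-0.0008  0.0007  0.0318] pos [ 0.4861 -0.3024  0.1058] q7 1.0 w 0.0176
```

>>> {"api": "jog_arm", "payload": {
  "motion": [
    [[0,0,0,0,0,0.008,0.01],[0,0,0,0,0,0.008,0.01],[0,0,0,0,0,0.008,0.01],[0,0,0,0,0,0.007,0.01],[0,0,0,0,0,0,0.01],[0,0,0,0,0,0,0.01]]
  ]
}}

```text
time: 7.88
eef_pos: [0.4865, -0.3032, 0.0757]
orientation: [-2.103, -2.332, 0.0]
wrist_force: [0.7, 0.0, -0.9]
gripper_width: 0.0178
grasp_force: 29.5
```

```bash
python3 - <<'E'
from h import *
plan(CC+YS[0]*CU,.073,CU)
for n in("top","scene"): cv2.imwrite(f"pics/q_{n}.png",optics.read_camera(n)[:,:,::-1])
s=cv2.imread("pics/q_scene.png");t=cv2.imread("pics/q_top.png")
a=cv2.resize(s[100:230,300:520],None,fx=3,fy=3)
b=cv2.resize(t[150:250,340:480],None,fx=3,fy=3)
cv2.imwrite("pics/q.png",np.vstack([a[:290],np.pad(b,((0,0),(0,a.shape[1]-b.shape[1]),(0,0)))]))
E
```

```text
t 7.88 turn [-0.0008 -0.0005  0.0002] then shift [0.     0.0004 0.0027] pos [ 0.4865 -0.3032  0.0757] q7 1.03 w 0.0178
```

View pics/q.png

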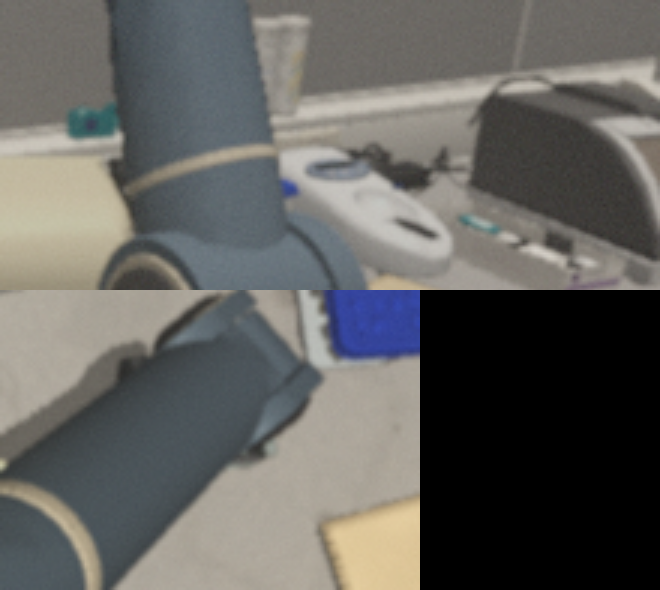

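The arm hides the carrier in both views, so I go by position and force (about 1 N), release, lift, and look at the result from the retreat.

>>> {"api": "jog_arm", "payload": {
  "motion": [
    [[0,0,0,0,0,0.002,0.01],[0,0,0,0,0,0,0.01],[0,0,0,0,0,0,0.03],[0,0,0,0,0,0,0.05],[0,0,0,0,0,0,0.085],[0,0,0,0,0,0,0.085],[0,0,0,0,0,0,0.085],[0,0,0,0,0,-0.015,0.085],[0,0,0,0,0,-0.03,0.085],[0,0,0,0,0,-0.035,0.085],[0,0,0,0,0,-0.04,0.085],[0,0,0,0,0,-0.04,0.085],[0,0,0,0,0,-0.04,0.085],[0,0,0,0,0,-0.03,0.085],[0,0,0,0.01,0,-0.01,0.085]]
  ]
}}

```text
time: 9.23
eef_pos: [0.4865, -0.2969, 0.3198]
orientation: [2.102, 2.323, 0.003]
wrist_force: [0.5, -0.6, 0.4]
gripper_width: 0.0849
grasp_force: 0.0
```

```bash
python3 -c "
from h import *
plan(CAP[1],.30,RU)"
```

```text
t 9.23 turn [ 0.0061  0.0073 -0.4696] then shift [0.5407 0.2796 0.0198] pos [ 0.4865 -0.2969  0.3198] q7 0.8 w 0.0849
```

>>> {"api": "jog_arm", "payload": {
  "motion": [
    [[0,0,-0.094,0,0,0,0.085],[0,0,-0.094,0,0,0,0.085],[0,0,-0.094,0,0,0,0.085],[0,0,-0.094,0,0,0,0.085],[0,0,-0.094,0,0,0,0.085],[0,0,0,0.02,0.01,0,0.085],[0,0,0,0.035,0.018,0,0.085],[0,0,0,0.035,0.018,0,0.085],[0,0,0,0.035,0.018,0,0.085],[0,0,0,0.035,0.018,0,0.085],[0,0,0,0.035,0.018,0,0.085],[0,0,0,0.035,0.018,0,0.085],[0,0,0,0.035,0.018,0,0.085],[0,0,0,0.035,0.018,0,0.085],[0,0,0,0.035,0.018,0,0.085],[0,0,0,0.035,0.018,0,0.085],[0,0,0,0.035,0.018,0,0.085],[0,0,0,0.035,0.018,0,0.085],[0,0,0,0.035,0.018,0,0.085],[0,0,0,0.035,0.018,0,0.085]]
  ]
}}

```text
time: 10.9
eef_pos: [0.4287, 0.2787, 0.3144]
orientation: [-1.504, -2.758, -0.001]
wrist_force: [1.4, 0.4, 1.0]
gripper_width: 0.0852
grasp_force: 0.0
```

>>> {"api": "jog_arm", "payload": {
  "motion": [
    [[0,0,0,0.02,0.01,0,0.085],[0,0,0,0.01,0.007,0.01,0.085],[0,0,0,0,0,0.01,0.085],[0,0,0,0,0,0,0.085]]
  ]
}}

```text
time: 11.23
eef_pos: [0.4264, 0.3094, 0.2912]
orientation: [-1.504, -2.757, 0.009]
wrist_force: [-0.1, -0.5, -0.4]
gripper_width: 0.0852
grasp_force: 0.0
```

```bash
python3 - <<'E'
from h import *
plan(CAP[1],.072,RU)
cv2.imwrite("pics/r_top.png",optics.read_camera("top")[:,:,::-1])
t=cv2.imread("pics/r_top.png");cv2.imwrite("pics/r.png",np.hstack([cv2.resize(t[180:225,355:440],None,fx=5,fy=5,interpolation=cv2.INTER_CUBIC),cv2.resize(t[200:245,130:200],None,fx=5,fy=5)]))
E
```

```text
t 11.23 turn [-0.0057  0.002   0.0026] then shift [-0.0023  0.0033  0.2192] pos [0.4264 0.3094 0.2912] q7 -0.09 w 0.0852
```

View pics/r.png

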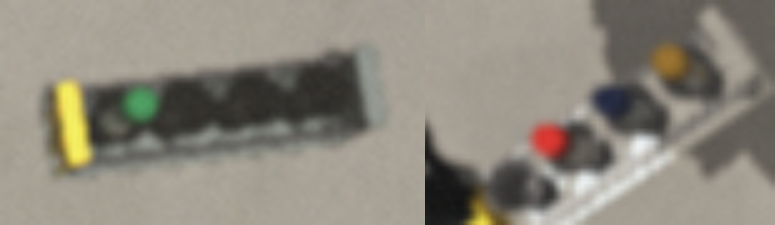

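Green sits in the first carrier sleeve with its cap at about (382.6,200.2); the red, blue and yellow caps are undisturbed in the rack. I'll check its height and proceed to red.

```bash
python3 -c "
from h import *
t=cv2.imread('pics/r_top.png');print(blobs(t,(355,180,440,225),'green',90,50)[0],proj('top',np.array([.4868,-.3031,.1])),proj('top',np.array([.4868,-.3031,.14])))
for c,b in(('red',1),('blue',2),('orange',3)):
  print(c,onplane('top',blobs(t,(130,195,205,245),c,90,40)[0],.1).round(4))"
```

```text
[382.66452381 200.54642857] [382.25140425 200.86420262] [386.04552071 198.27395705]
red [0.4305 0.3093 0.1   ]
blue [0.4512 0.2768 0.1   ]
orange [0.4714 0.2454 0.1   ]
```

>>> {"api": "jog_arm", "payload": {
  "motion": [
    [[0,0,0,-0.002,0.003,0.02,0.085],[0,0,0,0,0,0.035,0.085],[0,0,0,0,0,0.035,0.085],[0,0,0,0,0,0.035,0.085],[0,0,0,0,0,0.035,0.085],[0,0,0,0,0,0.03,0.085],[0,0,0,0,0,0,0.085],[0,0,0,0,0,0,0.085]]
  ]
}}

```text
time: 11.95
eef_pos: [0.4311, 0.3092, 0.104]
orientation: [-1.507, -2.756, 0.005]
wrist_force: [0.2, 0.6, 0.7]
gripper_width: 0.0848
grasp_force: 0.0
```

```bash
python3 -c "
from h import *
plan(CAP[1],.072,RU)"
```

```text
t 11.95 turn [-0.0026  0.0012  0.0004] then shift [ 0.0004 -0.0005  0.032 ] pos [0.4311 0.3092 0.104 ] q7 -0.02 w 0.0848
```

>>> {"api": "jog_arm", "payload": {
  "motion": [
    [[0,0,0,0,0,0.016,0.085],[0,0,0,0,0,0.016,0.085],[0,0,0,0,0,0,0.085],[0,0,0,0,0,0,0.05],[0,0,0,0,0,0,0.03],[0,0,0,0,0,0,0.01],[0,0,0,0,0,0,0.01],[0,0,0,0,0,0,0.01],[0,0,0,0,0,0,0.01],[0,0,0,0,0,0,0.01]]
  ],
  "grip_n": 30
}}

```text
time: 12.78
eef_pos: [0.4311, 0.3119, 0.073]
orientation: [1.503, 2.759, 0.002]
wrist_force: [-0.3, -0.2, 5.8]
gripper_width: 0.0174
grasp_force: 29.3
```

```bash
python3 -c "
from h import *
plan(CAP[1],.072,RU)"
```

```text
t 12.78 turn [ 0.001  -0.0003  0.0037] then shift [-0.002 -0.002  0.001] pos [0.4311 0.3119 0.073 ] q7 -0.0 w 0.0174
```

>>> {"api": "jog_arm", "payload": {
  "motion": [
    [[0,0,0,0,0,-0.01,0.01],[0,0,0,0,0,-0.02,0.01],[0,0,0,0,0,-0.03,0.01],[0,0,0,0,0,-0.035,0.01],[0,0,0,0,0,-0.035,0.01],[0,0,0,0,0,-0.035,0.01],[0,0,0,0,0,-0.035,0.01],[0,0,0,0,0,-0.03,0.01],[0,0,0,0,0,-0.015,0.01],[0,0,0,0,0,0,0.01]]
  ]
}}

```text
time: 13.62
eef_pos: [0.4324, 0.3125, 0.322]
orientation: [1.502, 2.756, 0.013]
wrist_force: [0.6, 0.6, 0.1]
gripper_width: 0.0176
grasp_force: 29.5
```

```bash
python3 - <<'E'
from h import *
plan(CC+YS[1]*CU,.32,CU)
P=ctrl.get_state()["eef_pos"]
cv2.imwrite("pics/l2.png",optics.read_camera("scene")[:,:,::-1])
s=cv2.imread("pics/l2.png");print(proj("scene",P+[0,0,.019]),blobs(s,(95,90,235,200),"red",90,40),proj("scene",P-[0,0,.063]))
E
```

```text
t 13.62 turn [ 0.0079 -0.0036  0.4699] then shift [-0.6559 -0.0091  0.002 ] pos [0.4324 0.3125 0.322 ] q7 -0.09 w 0.0176
[155.8342145  122.30353264] (array([153.31959707, 121.86538462]), np.float64(34.125)) [159.21956965 156.11454906]
```

>>> {"api": "jog_arm", "payload": {
  "motion": [
    [[0,0,0.09,0,0,0,0.01],[0,0,0.09,0,0,0,0.01],[0,0,0.09,0,0,0,0.01],[0,0,0.1,0,0,0,0.01],[0,0,0.1,0,0,0,0.01],[0,0,0,-0.02,0,0,0.01],[0,0,0,-0.035,0,0,0.01],[0,0,0,-0.035,0,0,0.01],[0,0,0,-0.035,0,0,0.01],[0,0,0,-0.035,0,0,0.01],[0,0,0,-0.035,0,0,0.01],[0,0,0,-0.035,0,0,0.01],[0,0,0,-0.035,0,0,0.01],[0,0,0,-0.035,0,0,0.01],[0,0,0,-0.035,0,0,0.01],[0,0,0,-0.035,-0.009,0,0.01],[0,0,0,-0.035,0,0,0.01],[0,0,0,-0.035,0,0,0.01]]
  ]
}}

```text
time: 15.17
eef_pos: [0.4655, -0.1285, 0.3159]
orientation: [-2.102, -2.331, 0.002]
wrist_force: [1.0, 0.4, 0.0]
gripper_width: 0.0176
grasp_force: 29.5
```

>>> {"api": "jog_arm", "payload": {
  "motion": [
    [[0,0,0,-0.035,0,0,0.01],[0,0,0,-0.035,0,0,0.01],[0,0,0,-0.035,0,0,0.01],[0,0,0,-0.035,0,0,0.01],[0,0,0,-0.035,0,0,0.01],[0,0,0,-0.035,0,0,0.01],[0,0,0,-0.01,0,0,0.01],[0,0,0,0,0,0,0.01],[0,0,0,0,0,0,0.01],[0,0,0,0,0,0,0.01]]
  ]
}}

```text
time: 16.0
eef_pos: [0.4899, -0.3438, 0.3163]
orientation: [-2.1, -2.333, -0.001]
wrist_force: [-1.3, 0.1, -0.2]
gripper_width: 0.0175
grasp_force: 29.5
```

```bash
python3 - <<'E'
from h import *
plan(CC+YS[1]*CU,.073,CU)
E
```

```text
t 16.0 turn [-0.001  -0.0024  0.002 ] then shift [0.0028 0.0012 0.2433] pos [ 0.4899 -0.3438  0.3163] q7 0.9 w 0.0175
```

>>> {"api": "jog_arm", "payload": {
  "motion": [
    [[0,0,0,0.0045,0.001,0.02,0.01],[0,0,0,0,0,0.035,0.01],[0,0,0,0,0,0.035,0.01],[0,0,0,0,0,0.035,0.01],[0,0,0,0,0,0.035,0.01],[0,0,0,0,0,0.02,0.01],[0,0,0,0,0,0,0.01],[0,0,0,0,0,0.01,0.01],[0,0,0,0,0,0.01,0.01],[0,0,0,0,0,0.01,0.01],[0,0,0,0,0,0,0.01]]
  ]
}}

```text
time: 16.92
eef_pos: [0.4905, -0.3404, 0.1063]
orientation: [-2.103, -2.333, -0.001]
wrist_force: [0.7, 0.1, -0.9]
gripper_width: 0.0178
grasp_force: 29.5
```

```bash
python3 -c "
from h import *
plan(CC+YS[1]*CU,.073,CU)"
```

```text
t 16.92 turn [-0.0001 -0.001   0.0007] then shift [-0.0005  0.0002  0.0333] pos [ 0.4905 -0.3404  0.1063] q7 1.05 w 0.0178
```

>>> {"api": "jog_arm", "payload": {
  "motion": [
    [[0,0,0,0,0,0.008,0.01],[0,0,0,0,0,0.008,0.01],[0,0,0,0,0,0.008,0.01],[0,0,0,0,0,0.006,0.01],[0,0,0,0,0,0,0.01],[0,0,0,0,0,0,0.01]]
  ]
}}

```text
time: 17.42
eef_pos: [0.4905, -0.3411, 0.0768]
orientation: [-2.104, -2.333, -0.0]
wrist_force: [1.2, 0.5, -1.6]
gripper_width: 0.0176
grasp_force: 29.4
```

```bash
python3 -c "
from h import *
plan(CC+YS[1]*CU,.073,CU)"
```

```text
t 17.42 turn [-0.0001 -0.0003  0.0003] then shift [0.0002 0.0002 0.0038] pos [ 0.4905 -0.3411  0.0768] q7 1.08 w 0.0176
```

>>> {"api": "jog_arm", "payload": {
  "motion": [
    [[0,0,0,0,0,0.003,0.01],[0,0,0,0,0,0,0.01],[0,0,0,0,0,0,0.03],[0,0,0,0,0,0,0.05],[0,0,0,0,0,0,0.085],[0,0,0,0,0,0,0.085],[0,0,0,0,0,0,0.085],[0,0,0,0,0,-0.015,0.085],[0,0,0,0,0,-0.03,0.085],[0,0,0,0,0,-0.035,0.085],[0,0,0,0,0,-0.04,0.085],[0,0,0,0,0,-0.04,0.085],[0,0,0,0,0,-0.04,0.085],[0,0,0,0,0,-0.03,0.085],[0,0,0,0.01,0,-0.01,0.085]]
  ]
}}

```text
time: 18.67
eef_pos: [0.4899, -0.335, 0.3199]
orientation: [2.101, 2.323, 0.001]
wrist_force: [0.7, -0.1, 0.5]
gripper_width: 0.0848
grasp_force: 0.0
```

```bash
python3 -c "
from h import *
plan(CAP[2],.30,RU)"
```

```text
t 18.67 turn [ 0.0053  0.0079 -0.4694] then shift [0.5365 0.2973 0.0199] pos [ 0.4899 -0.335   0.3199] q7 0.88 w 0.0848
```

>>> {"api": "jog_arm", "payload": {
  "motion": [
    [[0,0,-0.094,0,0,0,0.085],[0,0,-0.094,0,0,0,0.085],[0,0,-0.094,0,0,0,0.085],[0,0,-0.094,0,0,0,0.085],[0,0,-0.094,0,0,0,0.085],[0,0,0,0.02,0.011,0,0.085],[0,0,0,0.035,0.019,0,0.085],[0,0,0,0.035,0.019,0,0.085],[0,0,0,0.035,0.019,0,0.085],[0,0,0,0.035,0.019,0,0.085],[0,0,0,0.035,0.019,0,0.085],[0,0,0,0.035,0.019,0,0.085],[0,0,0,0.035,0.019,0,0.085],[0,0,0,0.035,0.019,0,0.085],[0,0,0,0.035,0.019,0,0.085],[0,0,0,0.035,0.019,0,0.085],[0,0,0,0.035,0.019,0,0.085],[0,0,0,0.035,0.019,0,0.085],[0,0,0,0.035,0.019,0,0.085],[0,0,0,0.035,0.019,0,0.085]]
  ]
}}

```text
time: 20.33
eef_pos: [0.4449, 0.2488, 0.3145]
orientation: [-1.504, -2.758, -0.001]
wrist_force: [1.0, -0.3, 0.8]
gripper_width: 0.0848
grasp_force: 0.0
```

>>> {"api": "jog_arm", "payload": {
  "motion": [
    [[0,0,0,0.02,0.013,0,0.085],[0,0,0,0.006,0.007,0.01,0.085],[0,0,0,0,0,0.01,0.085],[0,0,0,0,0,0,0.085]]
  ]
}}

```text
time: 20.67
eef_pos: [0.4473, 0.2779, 0.2914]
orientation: [-1.504, -2.756, 0.009]
wrist_force: [0.1, 0.0, -0.3]
gripper_width: 0.0848
grasp_force: 0.0
```

```bash
python3 - <<'E'
from h import *
plan(CAP[2],.072,RU)
cv2.imwrite("pics/r2_top.png",optics.read_camera("top")[:,:,::-1]);t=cv2.imread("pics/r2_top.png")
for i,c in((0,'green'),(1,'red')):print(blobs(t,(355,180,440,225),c,90,50),proj('top',np.r_[CC+YS[i]*CU,.1]))
for c,b in(('blue',2),('orange',3)):
  a=blobs(t,(130,195,205,245),c,90,40);print(c,a and onplane('top',a[0],.1).round(4))
E
```

```text
t 20.67 turn [-0.0057  0.0015  0.0023] then shift [-0.0026  0.0027  0.2194] pos [0.4473 0.2779 0.2914] q7 -0.01 w 0.0848
(array([382.49141221, 200.60305344]), np.float64(32.75)) [382.25108108 200.84728447]
(array([396.33103157, 199.17150507]), np.float64(55.4375)) [396.23311464 199.03922704]
blue [0.4509 0.2771 0.1   ]
orange [0.4712 0.2447 0.1   ]
```

Red is seated in sleeve 2, its cap within 0.2 px of the predicted place. Now blue.

>>> {"api": "jog_arm", "payload": {
  "motion": [
    [[0,0,0,-0.003,0.003,0.02,0.085],[0,0,0,0,0,0.035,0.085],[0,0,0,0,0,0.035,0.085],[0,0,0,0,0,0.035,0.085],[0,0,0,0,0,0.035,0.085],[0,0,0,0,0,0.03,0.085],[0,0,0,0,0,0,0.085],[0,0,0,0,0,0,0.085]]
  ]
}}

```text
time: 21.38
eef_pos: [0.4524, 0.2769, 0.104]
orientation: [-1.507, -2.756, 0.004]
wrist_force: [1.0, -0.1, 0.9]
gripper_width: 0.0854
grasp_force: 0.0
```

```bash
python3 -c "
from h import *
plan(CAP[2],.072,RU)"
```

```text
t 21.38 turn [-0.0027  0.0009  0.0006] then shift [ 0.001  -0.0011  0.032 ] pos [0.4524 0.2769 0.104 ] q7 0.06 w 0.0854
```

>>> {"api": "jog_arm", "payload": {
  "motion": [
    [[0,0,0,0,0,0.016,0.085],[0,0,0,-0.002,0,0.016,0.085],[0,0,0,0,0,0,0.085],[0,0,0,0,0,0,0.05],[0,0,0,0,0,0,0.03],[0,0,0,0,0,0,0.01],[0,0,0,0,0,0,0.01],[0,0,0,0,0,0,0.01],[0,0,0,0,0,0,0.01],[0,0,0,0,0,0,0.01]]
  ],
  "grip_n": 30
}}

```text
time: 22.22
eef_pos: [0.4537, 0.2777, 0.073]
orientation: [1.503, 2.759, 0.001]
wrist_force: [-1.4, -0.2, 5.8]
gripper_width: 0.0175
grasp_force: 29.1
```

```bash
python3 -c "
from h import *
plan(CAP[2],.072,RU)"
```

```text
t 22.22 turn [ 0.0008 -0.0003  0.0036] then shift [ 0.001  -0.0026  0.001 ] pos [0.4537 0.2777 0.073 ] q7 0.08 w 0.0175
```

>>> {"api": "jog_arm", "payload": {
  "motion": [
    [[0,0,0,0,0,-0.01,0.01],[0,0,0,0,0,-0.02,0.01],[0,0,0,0,0,-0.03,0.01],[0,0,0,0,0,-0.035,0.01],[0,0,0,0,0,-0.035,0.01],[0,0,0,0,0,-0.035,0.01],[0,0,0,0,0,-0.035,0.01],[0,0,0,0,0,-0.03,0.01],[0,0,0,0,0,-0.015,0.01],[0,0,0,0,0,0,0.01]]
  ]
}}

```text
time: 23.05
eef_pos: [0.4551, 0.2783, 0.322]
orientation: [1.502, 2.756, 0.013]
wrist_force: [0.3, 0.1, -0.2]
gripper_width: 0.0177
grasp_force: 29.6
```

```bash
python3 - <<'E'
from h import *
plan(CC+YS[2]*CU,.32,CU)
P=ctrl.get_state()["eef_pos"]
cv2.imwrite("pics/l3.png",optics.read_camera("scene")[:,:,::-1])
s=cv2.imread("pics/l3.png");print(proj("scene",P+[0,0,.019]),blobs(s,(95,90,235,200),"blue",90,40))
E
```

```text
t 23.05 turn [ 0.0082 -0.003   0.4699] then shift [-0.6576 -0.0282  0.002 ] pos [0.4551 0.2783 0.322 ] q7 -0.01 w 0.0177
[168.28789527 119.49309333] (array([165.54971591, 119.09730114]), np.float64(22.0))
```

>>> {"api": "jog_arm", "payload": {
  "motion": [
    [[0,0,0.09,0,0,0,0.01],[0,0,0.09,0,0,0,0.01],[0,0,0.09,0,0,0,0.01],[0,0,0.1,0,0,0,0.01],[0,0,0.1,0,0,0,0.01],[0,0,0,-0.02,0,0,0.01],[0,0,0,-0.035,0,0,0.01],[0,0,0,-0.035,0,0,0.01],[0,0,0,-0.035,0,0,0.01],[0,0,0,-0.035,0,0,0.01],[0,0,0,-0.035,0,0,0.01],[0,0,0,-0.035,0,0,0.01],[0,0,0,-0.035,0,0,0.01],[0,0,0,-0.035,0,0,0.01],[0,0,0,-0.035,-0.01,0,0.01],[0,0,0,-0.035,-0.01,0,0.01],[0,0,0,-0.035,-0.008,0,0.01],[0,0,0,-0.035,0,0,0.01]]
  ]
}}

```text
time: 24.6
eef_pos: [0.4682, -0.1647, 0.3158]
orientation: [-2.103, -2.329, 0.002]
wrist_force: [0.5, 0.4, -0.3]
gripper_width: 0.0175
grasp_force: 29.6
```

>>> {"api": "jog_arm", "payload": {
  "motion": [
    [[0,0,0,-0.035,0,0,0.01],[0,0,0,-0.035,0,0,0.01],[0,0,0,-0.035,0,0,0.01],[0,0,0,-0.035,0,0,0.01],[0,0,0,-0.035,0,0,0.01],[0,0,0,-0.035,0,0,0.01],[0,0,0,-0.008,0,0,0.01],[0,0,0,0,0,0,0.01],[0,0,0,0,0,0,0.01],[0,0,0,0,0,0,0.01]]
  ]
}}

```text
time: 25.43
eef_pos: [0.4935, -0.3778, 0.3163]
orientation: [-2.1, -2.333, -0.002]
wrist_force: [0.6, 1.1, -0.2]
gripper_width: 0.0174
grasp_force: 29.6
```

```bash
python3 - <<'E'
from h import *
plan(CC+YS[2]*CU,.073,CU)
E
```

```text
t 25.43 turn [-0.0009 -0.0025  0.002 ] then shift [-0.001   0.0011  0.2433] pos [ 0.4935 -0.3778  0.3163] q7 0.95 w 0.0174
```

>>> {"api": "jog_arm", "payload": {
  "motion": [
    [[0,0,0,-0.001,0.001,0.02,0.01],[0,0,0,0,0,0.035,0.01],[0,0,0,0,0,0.035,0.01],[0,0,0,0,0,0.035,0.01],[0,0,0,0,0,0.035,0.01],[0,0,0,0,0,0.02,0.01],[0,0,0,0,0,0,0.01],[0,0,0,0,0,0.01,0.01],[0,0,0,0,0,0.01,0.01],[0,0,0,0,0,0.01,0.01],[0,0,0,0,0,0,0.01]]
  ]
}}

```text
time: 26.35
eef_pos: [0.4947, -0.3801, 0.1063]
orientation: [-2.103, -2.333, -0.001]
wrist_force: [1.2, -0.3, -1.5]
gripper_width: 0.0177
grasp_force: 29.5
```

```bash
python3 -c "
from h import *
plan(CC+YS[2]*CU,.073,CU)"
```

```text
t 26.35 turn [ 0.0001 -0.0006  0.0007] then shift [0.0014 0.0001 0.0333] pos [ 0.4947 -0.3801  0.1063] q7 1.09 w 0.0177
```

>>> {"api": "jog_arm", "payload": {
  "motion": [
    [[0,0,0,0,0,0.008,0.01],[0,0,0,0,0,0.008,0.01],[0,0,0,0,0,0.008,0.01],[0,0,0,0,0,0.006,0.01],[0,0,0,0,0,0,0.01],[0,0,0,0,0,0,0.01]]
  ]
}}

```text
time: 26.85
eef_pos: [0.4946, -0.3806, 0.0768]
orientation: [-2.104, -2.333, -0.0]
wrist_force: [2.5, -0.0, -1.2]
gripper_width: 0.0175
grasp_force: 29.4
```

```bash
python3 -c "
from h import *
plan(CC+YS[2]*CU,.073,CU)"
```

```text
t 26.85 turn [-0.0001 -0.0003  0.0002] then shift [0.0019 0.0003 0.0038] pos [ 0.4946 -0.3806  0.0768] q7 1.11 w 0.0175
```

>>> {"api": "jog_arm", "payload": {
  "motion": [
    [[0,0,0,0,0,0.003,0.01],[0,0,0,0,0,0,0.01],[0,0,0,0,0,0,0.03],[0,0,0,0,0,0,0.05],[0,0,0,0,0,0,0.085],[0,0,0,0,0,0,0.085],[0,0,0,0,0,0,0.085],[0,0,0,0,0,-0.015,0.085],[0,0,0,0,0,-0.03,0.085],[0,0,0,0,0,-0.035,0.085],[0,0,0,0,0,-0.04,0.085],[0,0,0,0,0,-0.04,0.085],[0,0,0,0,0,-0.04,0.085],[0,0,0,0,0,-0.03,0.085],[0,0,0,0.01,0,-0.01,0.085]]
  ]
}}

```text
time: 28.1
eef_pos: [0.4937, -0.3744, 0.32]
orientation: [2.101, 2.323, 0.0]
wrist_force: [0.9, -1.4, -0.0]
gripper_width: 0.085
grasp_force: 0.0
```

```bash
python3 -c "
from h import *
plan(CAP[3],.30,RU)"
```

```text
t 28.1 turn [ 0.0047  0.0084 -0.4693] then shift [0.5341 0.315  0.02  ] pos [ 0.4937 -0.3744  0.32  ] q7 0.94 w 0.085
```

>>> {"api": "jog_arm", "payload": {
  "motion": [
    [[0,0,-0.094,0,0,0,0.085],[0,0,-0.094,0,0,0,0.085],[0,0,-0.094,0,0,0,0.085],[0,0,-0.094,0,0,0,0.085],[0,0,-0.094,0,0,0,0.085],[0,0,0,0.02,0.012,0,0.085],[0,0,0,0.035,0.02,0,0.085],[0,0,0,0.035,0.02,0,0.085],[0,0,0,0.035,0.02,0,0.085],[0,0,0,0.035,0.02,0,0.085],[0,0,0,0.035,0.02,0,0.085],[0,0,0,0.035,0.02,0,0.085],[0,0,0,0.035,0.02,0,0.085],[0,0,0,0.035,0.02,0,0.085],[0,0,0,0.035,0.02,0,0.085],[0,0,0,0.035,0.02,0,0.085],[0,0,0,0.035,0.02,0,0.085],[0,0,0,0.035,0.02,0,0.085],[0,0,0,0.035,0.02,0,0.085],[0,0,0,0.035,0.02,0,0.085]]
  ]
}}

```text
time: 29.77
eef_pos: [0.461, 0.2177, 0.3138]
orientation: [-1.502, -2.758, 0.001]
wrist_force: [1.0, 0.4, 0.1]
gripper_width: 0.0849
grasp_force: 0.0
```

>>> {"api": "jog_arm", "payload": {
  "motion": [
    [[0,0,0,0.02,0.016,0,0.085],[0,0,0,0.002,0.009,0.01,0.085],[0,0,0,0,0,0.01,0.085],[0,0,0,0,0,0,0.085]]
  ]
}}

```text
time: 30.1
eef_pos: [0.4699, 0.2461, 0.2911]
orientation: [-1.503, -2.756, 0.01]
wrist_force: [0.3, -1.3, -0.5]
gripper_width: 0.0851
grasp_force: 0.0
```

```bash
python3 - <<'E'
from h import *
plan(CAP[3],.072,RU)
cv2.imwrite("pics/r3_top.png",optics.read_camera("top")[:,:,::-1]);t=cv2.imread("pics/r3_top.png")
for i,c in((0,'green'),(1,'red'),(2,'blue')):print(blobs(t,(355,180,440,225),c,90,50),proj('top',np.r_[CC+YS[i]*CU,.1]))
a=blobs(t,(130,195,205,245),'orange',90,40);print(a and onplane('top',a[0],.1).round(4))
E
```

```text
t 30.1 turn [-0.0064  0.001   0.0026] then shift [-0.0013  0.0006  0.2191] pos [0.4699 0.2461 0.2911] q7 0.06 w 0.0851
(array([382.53766795, 200.58709213]), np.float64(32.5625)) [382.25108108 200.84728447]
(array([396.30067568, 199.19397523]), np.float64(55.5)) [396.23311464 199.03922704]
(array([410.31961078, 197.51796407]), np.float64(20.875)) [410.20761304 197.23214401]
[0.4708 0.2448 0.1   ]
```

Blue is seated in sleeve 3. Now the yellow-capped tube.

>>> {"api": "jog_arm", "payload": {
  "motion": [
    [[0,0,0,-0.001,0.001,0.02,0.085],[0,0,0,0,0,0.035,0.085],[0,0,0,0,0,0.035,0.085],[0,0,0,0,0,0.035,0.085],[0,0,0,0,0,0.035,0.085],[0,0,0,0,0,0.03,0.085],[0,0,0,0,0,0,0.085],[0,0,0,0,0,0,0.085]]
  ]
}}

```text
time: 30.82
eef_pos: [0.4724, 0.2457, 0.104]
orientation: [-1.506, -2.756, 0.004]
wrist_force: [0.2, 0.3, 1.4]
gripper_width: 0.0848
grasp_force: 0.0
```

```bash
python3 -c "
from h import *
plan(CAP[3],.072,RU)"
```

```text
t 30.82 turn [-0.0028  0.0006  0.0009] then shift [ 0.0003 -0.0013  0.032 ] pos [0.4724 0.2457 0.104 ] q7 0.13 w 0.0848
```

>>> {"api": "jog_arm", "payload": {
  "motion": [
    [[0,0,0,0,-0.001,0.016,0.085],[0,0,0,-0.001,0,0.016,0.085],[0,0,0,0,0,0,0.085],[0,0,0,0,0,0,0.05],[0,0,0,0,0,0,0.03],[0,0,0,0,0,0,0.01],[0,0,0,0,0,0,0.01],[0,0,0,0,0,0,0.01],[0,0,0,0,0,0,0.01],[0,0,0,0,0,0,0.01]]
  ],
  "grip_n": 30
}}

```text
time: 31.65
eef_pos: [0.4727, 0.2466, 0.073]
orientation: [1.503, 2.758, 0.002]
wrist_force: [-0.7, 0.1, 5.9]
gripper_width: 0.0179
grasp_force: 29.3
```

```bash
python3 -c "
from h import *
plan(CAP[3],.072,RU)"
```

```text
t 31.65 turn [ 0.001  -0.0002  0.0036] then shift [-0.0002 -0.0021  0.001 ] pos [0.4727 0.2466 0.073 ] q7 0.15 w 0.0179
```

>>> {"api": "jog_arm", "payload": {
  "motion": [
    [[0,0,0,0,0,-0.01,0.01],[0,0,0,0,0,-0.02,0.01],[0,0,0,0,0,-0.03,0.01],[0,0,0,0,0,-0.035,0.01],[0,0,0,0,0,-0.035,0.01],[0,0,0,0,0,-0.035,0.01],[0,0,0,0,0,-0.035,0.01],[0,0,0,0,0,-0.03,0.01],[0,0,0,0,0,-0.015,0.01],[0,0,0,0,0,0,0.01]]
  ]
}}

```text
time: 32.48
eef_pos: [0.474, 0.247, 0.322]
orientation: [1.502, 2.755, 0.012]
wrist_force: [1.1, 0.2, 0.1]
gripper_width: 0.0174
grasp_force: 29.5
```

```bash
python3 - <<'E'
from h import *
plan(CC+YS[3]*CU,.32,CU)
P=ctrl.get_state()["eef_pos"]
cv2.imwrite("pics/l4.png",optics.read_camera("scene")[:,:,::-1])
s=cv2.imread("pics/l4.png");print(proj("scene",P+[0,0,.019]),blobs(s,(95,90,235,180),"orange",90,40))
E
```

```text
t 32.48 turn [ 0.0082 -0.0024  0.4699] then shift [-0.6626 -0.0437  0.002 ] pos [0.474 0.247 0.322] q7 0.06 w 0.0174
[179.17367986 117.2238808 ] (array([176.94253356, 116.73615772]), np.float64(37.25))
```

>>> {"api": "jog_arm", "payload": {
  "motion": [
    [[0,0,0.09,0,0,0,0.01],[0,0,0.09,0,0,0,0.01],[0,0,0.09,0,0,0,0.01],[0,0,0.1,0,0,0,0.01],[0,0,0.1,0,0,0,0.01],[0,0,0,-0.02,0,0,0.01],[0,0,0,-0.035,0,0,0.01],[0,0,0,-0.035,0,0,0.01],[0,0,0,-0.035,0,0,0.01],[0,0,0,-0.035,0,0,0.01],[0,0,0,-0.035,0,0,0.01],[0,0,0,-0.035,0,0,0.01],[0,0,0,-0.035,0,0,0.01],[0,0,0,-0.035,-0.01,0,0.01],[0,0,0,-0.035,-0.01,0,0.01],[0,0,0,-0.035,-0.012,0,0.01],[0,0,0,-0.035,-0.011,0,0.01],[0,0,0,-0.035,0,0,0.01]]
  ]
}}

```text
time: 34.03
eef_pos: [0.4716, -0.1975, 0.3158]
orientation: [-2.103, -2.328, 0.001]
wrist_force: [1.1, 0.2, 0.1]
gripper_width: 0.0179
grasp_force: 29.5
```

>>> {"api": "jog_arm", "payload": {
  "motion": [
    [[0,0,0,-0.035,0,0,0.01],[0,0,0,-0.035,0,0,0.01],[0,0,0,-0.035,0,0,0.01],[0,0,0,-0.035,0,0,0.01],[0,0,0,-0.035,0,0,0.01],[0,0,0,-0.035,0,0,0.01],[0,0,0,-0.013,0,0,0.01],[0,0,0,0,0,0,0.01],[0,0,0,0,0,0,0.01],[0,0,0,0,0,0,0.01]]
  ]
}}

```text
time: 34.87
eef_pos: [0.4979, -0.4157, 0.3162]
orientation: [-2.101, -2.332, -0.002]
wrist_force: [1.4, -0.0, -0.6]
gripper_width: 0.0174
grasp_force: 29.5
```

```bash
python3 - <<'E'
from h import *
plan(CC+YS[3]*CU,.073,CU)
E
```

```text
t 34.87 turn [-0.001  -0.0026  0.0016] then shift [-0.0009  0.0005  0.2432] pos [ 0.4979 -0.4157  0.3162] q7 1.0 w 0.0174
```

>>> {"api": "jog_arm", "payload": {
  "motion": [
    [[0,0,0,0,0.0005,0.02,0.01],[0,0,0,0,0,0.035,0.01],[0,0,0,0,0,0.035,0.01],[0,0,0,0,0,0.035,0.01],[0,0,0,0,0,0.035,0.01],[0,0,0,0,0,0.02,0.01],[0,0,0,0,0,0,0.01],[0,0,0,0,0,0.01,0.01],[0,0,0,0,0,0.01,0.01],[0,0,0,0,0,0.01,0.01],[0,0,0,0,0,0,0.01]]
  ]
}}

```text
time: 35.78
eef_pos: [0.4982, -0.4165, 0.1062]
orientation: [-2.103, -2.332, -0.001]
wrist_force: [0.6, 0.4, -0.3]
gripper_width: 0.0177
grasp_force: 29.5
```

```bash
python3 -c "
from h import *
plan(CC+YS[3]*CU,.073,CU)"
```

```text
t 35.78 turn [-0.0006 -0.0013  0.0007] then shift [0.     0.0004 0.0332] pos [ 0.4982 -0.4165  0.1062] q7 1.11 w 0.0177
```

>>> {"api": "jog_arm", "payload": {
  "motion": [
    [[0,0,0,0,0,0.008,0.01],[0,0,0,0,0,0.008,0.01],[0,0,0,0,0,0.008,0.01],[0,0,0,0,0,0.006,0.01],[0,0,0,0,0,0,0.01],[0,0,0,0,0,0,0.01]]
  ]
}}

```text
time: 36.28
eef_pos: [0.4981, -0.4174, 0.0767]
orientation: [-2.104, -2.332, 0.0]
wrist_force: [-0.2, 0.8, 0.4]
gripper_width: 0.0179
grasp_force: 29.5
```

```bash
python3 -c "
from h import *
plan(CC+YS[3]*CU,.073,CU)"
```

```text
t 36.28 turn [-0.0007 -0.0006  0.0001] then shift [0.0008 0.0006 0.0037] pos [ 0.4981 -0.4174  0.0767] q7 1.13 w 0.0179
```

Release, lift, and back off toward the middle at height so both cameras can see the carrier.

>>> {"api": "jog_arm", "payload": {
  "motion": [
    [[0,0,0,0,0,0.003,0.01],[0,0,0,0,0,0,0.01],[0,0,0,0,0,0,0.03],[0,0,0,0,0,0,0.05],[0,0,0,0,0,0,0.085],[0,0,0,0,0,0,0.085],[0,0,0,0,0,0,0.085],[0,0,0,0,0,-0.015,0.085],[0,0,0,0,0,-0.03,0.085],[0,0,0,0,0,-0.035,0.085],[0,0,0,0,0,-0.04,0.085],[0,0,0,0,0,-0.04,0.085],[0,0,0,0,0,-0.04,0.085],[0,0,0,0,0,-0.03,0.085],[0,0,0,0.01,0,-0.01,0.085]]
  ]
}}

```text
time: 37.53
eef_pos: [0.4976, -0.4111, 0.3203]
orientation: [2.101, 2.323, -0.001]
wrist_force: [0.5, -1.2, 0.4]
gripper_width: 0.0854
grasp_force: 0.0
```

>>> {"api": "jog_arm", "payload": {
  "motion": [
    [[0,0,0,0.03,0,0,0.085],[0,0,0,0.035,0,0,0.085],[0,0,0,0.035,0,0,0.085],[0,0,0,0.035,0,0,0.085],[0,0,0,0.035,0,0,0.085],[0,0,0,0.035,0,0,0.085],[0,0,0,0.035,0,0,0.085],[0,0,0,0.035,0,0,0.085],[0,0,0,0.035,0,0,0.085],[0,0,0,0.035,0,0,0.085],[0,0,0,0.035,0,0,0.085],[0,0,0,0.035,0,0,0.085],[0,0,0,0.035,0,0,0.085],[0,0,0,0.035,0,0,0.085],[0,0,0,0.035,0,0,0.085],[0,0,0,0.035,0,0,0.085],[0,0,0,0.03,0,0,0.085],[0,0,0,0.01,0,0,0.085],[0,0,0,0,0,0,0.085],[0,0,0,0,0,0,0.085]]
  ]
}}

```text
time: 39.2
eef_pos: [0.4358, 0.1835, 0.3138]
orientation: [2.104, 2.333, -0.002]
wrist_force: [0.6, -0.3, 0.1]
gripper_width: 0.085
grasp_force: 0.0
```

```bash
python3 - <<'E'
from h import *
cv2.imwrite("pics/f_top.png",optics.read_camera("top")[:,:,::-1]);t=cv2.imread("pics/f_top.png")
for i,c in enumerate(('green','red','blue','orange')):print(c,blobs(t,(375,185,440,215),c,90,50),proj('top',np.r_[CC+YS[i]*CU,.1]))
s=optics.read_camera("scene")[:,:,::-1]
cv2.imwrite("pics/f.png",np.vstack([cv2.resize(t[170:240,330:460],None,fx=4,fy=4,interpolation=cv2.INTER_CUBIC),cv2.resize(s[130:200,330:460],None,fx=4,fy=4)]))
E
```

```text
green (array([382.5453668 , 200.59507722]), np.float64(32.375)) [382.25108108 200.84728447]
red (array([396.30955056, 199.17191011]), np.float64(55.625)) [396.23311464 199.03922704]
blue (array([410.35070533, 197.48471787]), np.float64(19.9375)) [410.20761304 197.23214401]
orange (array([423.52314815, 195.94814815]), np.float64(50.625)) [424.17458239 195.42603458]
```

View pics/f.png

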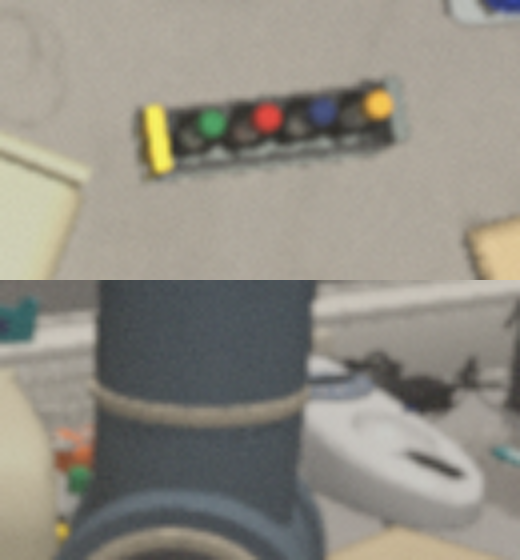

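The top view shows green, red, blue and yellow in that order from the carrier's yellow end. All four caps are within 1 px of where a seated tube's cap should be.

```bash
python3 -c "
from station import ctrl, optics, workorder
print(workorder.finish_job())"
```

```text
the job is handed in; nothing more can be done
None
```

All four tubes are upright in the analyser carrier in the original order (green, red, blue, yellow from the yellow end), seated as far as the top camera shows, and the job was handed in at about 39 s of the 147 s allowed.

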